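Put the attenuator in, then take the beam block out

TASK

Let the beam on the rail through to the power sensor without ever giving it the full beam: with the fingertips push the attenuator (round ring with a dark glass disc) until it is fully home against its stop, square across the beam, and only then push the beam block (solid square finned plate) until it is fully swung out to its stop, parallel to the rail; the upright tab on top of each is there for the fingertips. Push gently, take nothing between the fingers, do not touch the glass, and leave the iris (ring with a small hole) and the loose things untouched where they are. Then withdraw clear of everything.

Things in the scene. Friction and masses are not known exactly. Their poses are not given: they have to be found in the camera images.
- rail: Rail with beam, 40 x 411 x 14 mm, fixed. Origin under it on the line of the three hinge posts; y along it to the source (black tube, left end, 99 mm high), x away from the robot. Round sensor at its right end, 92 mm high. Beam at x = -38 mm, 71 mm up. Three swing-out mounts, about 85 mm apart in any order, each with a 34 mm holder centred 38 mm from its hinge and a finger tab on top.
- attenuator (a joint): Swing of the attenuator (round 32 mm ring with a flat disc of dark glass in it). 0: inner stop, in the beam, arm along the rail's -x; 1.571: outer stop, out of the beam, arm along the rail's +y. At value q the tab lies from the hinge in the direction (-cos q, sin q) of the rail's x and y. It starts nearly or fully swung out.
- attenuator_hinge (a point): Point on the vertical hinge axis of the attenuator (centre of its 12.7 mm steel post), 101 mm above the table, level with the middle of its finger tab; fixed, its axes parallel to the rail's. The hinge barrel below ends at 80 mm. The hinge is stiffened by friction (about 1 N at the tab turns it) and stays where it is left.
- attenuator_tab (a point): Centre of the finger tab of the attenuator: upright aluminium plate 14 mm wide, 3 mm thick, free from 91 to 110 mm above the table, 46 mm from the hinge axis, in the plane of the holder. Turns with the arm: x towards the hinge, y normal to the tab's flat faces. The holder's top below it is 88 mm above the table.
- beam_block (a joint): Swing of the beam block (solid square black plate, 34 x 34 mm, 15 mm thick with the cooling fins on its right side). 0: inner stop, in the beam, arm along the rail's -x; 1.571: outer stop, out of the beam, arm along the rail's +y. At value q the tab lies from the hinge in the direction (-cos q, sin q) of the rail's x and y. It starts in the beam.
- beam_block_hinge (a point): Point on the vertical hinge axis of the beam block (centre of its 12.7 mm steel post), 101 mm above the table, level with the middle of its finger tab; fixed, its axes parallel to the rail's. The hinge barrel below ends at 80 mm. The hinge is stiffened by friction (about 1 N at the tab turns it) and stays where it is left.
- beam_block_tab (a point): Centre of the finger tab of the beam block: upright aluminium plate 14 mm wide, 3 mm thick, free from 91 to 110 mm above the table, 46 mm from the hinge axis, in the plane of the holder. Turns with the arm: x towards the hinge, y normal to the tab's flat faces. The holder's top below it is 88 mm above the table.
- iris_hinge (a point): Point on the vertical hinge axis of the iris (centre of its 12.7 mm steel post), 101 mm above the table, level with the middle of its finger tab; fixed, its axes parallel to the rail's. The hinge barrel below ends at 80 mm. The hinge is stiffened by friction (about 1 N at the tab turns it) and stays where it is left.
- iris_tab (a point): Centre of the finger tab of the iris (round 32 mm ring, dark blades round a 6 mm hole; stays in the beam): upright aluminium plate 14 mm wide, 3 mm thick, free from 91 to 110 mm above the table, 46 mm from the hinge axis, in the plane of the holder. Turns with the arm: x towards the hinge, y normal to the tab's flat faces. The holder's top below it is 88 mm above the table.
- filter_glass (a point): Centre of the disc of dark glass in the attenuator's ring: 25 mm across, 3 mm thick, 38 mm from the hinge axis and 71 mm above the table. Not to be touched.
- loose_post_holder: Loose post holder with a steel post, 38 x 75 x 115 mm, standing behind the right end of the rail; origin under it. To the right of it, from world y = -0.18 m on, the tall microscope fills the table.
- loose_objective: Loose microscope objective, 36 mm across, 62 mm high, standing behind the rail; origin under it.
- loose_cube: Loose black filter cube, 41 x 38 x 43 mm, behind the left end of the rail; origin under it.
- loose_tube: Loose short black lens tube, 31 mm across, 18 mm high, behind the rail; origin under it.
- loose_driver: Loose hex driver, 215 mm long, 26 mm thick, lying in front of the rail; origin under its middle.
- loose_fork: Loose black clamping fork, 25 x 64 x 15 mm, lying in front of the right end of the rail; origin under it.

How it is judged:
By the outcome, as a careful person would: the job done as asked, in the order asked, and still so for the second after the job is handed in, with the robot touching nothing.
It also fails if it takes over 58 s, if anything falls off the work surface, if the arm or the gripper's body presses on something with over 40 N, if the wrist force passes 120 N, or if a joint passes its speed limit or range.

ROBOT

A 7-joint arm with a two-finger parallel gripper is mounted at the origin on a cart in front of the work surface, level with it; the furniture and walls round the work are solid. World frame = base frame: x ahead of the robot, y to its left, z up, the work surface at z = 0. Lengths are in m, angles in degrees, forces in N, time in s.
With the tool pointing down it reaches from about 0.425 to 0.875 m from the base axis. Payload 4.7 kg.
Tool frame: the origin (TCP) lies midway between the tips of the shut fingers; the grasp point (between the pads) lies 19 mm behind it; z points along the fingers, y is the direction in which the jaws open and shut (so a half turn about z gives the same grasp; the last joint's range is limited). The gripper opens to 87 mm and grips with 3 to 60 N. Pads are 19 mm wide; open, the fingers measure 117 mm over their backs; the gripper's body (75 mm by 190 mm) begins 51 mm behind the grasp point.
Start: joints at [70.995, 18.392, -4.016, 83.108, 1.295, 78.541, -3.26], TCP at [0.22, -0.612, 0.223] pointing down, gripper open.
Joint ranges: [-163.93, 163.93], [-17.29, 119.83], [-79.2, 71.16], [3.27, 140.29], [-89.18, 269.18], [5.43, 117.66], [-154.24, 154.24]. Speed limits (degrees/s): [147.25, 147.25, 180, 180, 180, 180, 180].

INTERFACE

Orientations are given as [roll, pitch, yaw] about the fixed x, y, z axes, in that order (R = Rz(yaw) Ry(pitch) Rx(roll)).
In Python, from cell import env gives the robot as it stands.
- The arm moves only by the tool apply_moves, never from a script. Its argument "targets" is a list of rows, each a list of 2 entries, a list of its own where there are three numbers: the shift along the world's x, y, z in mm, then the turn, a rotation vector about the world's x, y, z in rad. A call has 1 to 8 rows; each row is the pose to reach, as a shift and turn from the pose commanded when the call began; what a row does not reach only later rows make up. A row lasts 1/10 s, in which the tool goes at most 50 mm and 8.59 degrees, less where a joint would pass 70% of its speed; a pose out of reach is approached as far as the arm can. A call with a gripper value outside its range is refused whole. "hand" is the finger opening in mm, from 0 to 87, set as the call begins (left out, the last holds). The fingers move at their own pace and stop on an object; "squeeze" is the grip in N (left out, the last holds). Time passes only in rows, so rows that repeat a pose let the fingers close. It gives the time, the measured TCP pose, the force and the opening at its end, in the units of the state.
- env.get_obs(): the state, without advancing time (a new reading comes with each control period).
- env.read_camera(name): name is "scene" or "top"; returns a dict with "image" (400x640x3 uint8, red, green, blue), "camera_matrix" (3x3 intrinsics, pixels), "camera_from_world" (4x4, takes a point from world to camera coordinates). Camera axes: x right, y down, z forward; pixel columns grow to the right and rows downward; lengths in m; the calibration is good to about 2 mm. A picture is of the moment at which its call begins. There is no depth.
- env.sign_off(): hands the job in, once; it reports no verdict.
Trained networks look in a picture, given as the dict that the camera call returned (one of the last four; its "shot" number tells which), for a name from the list of things; names that differ only in an ending like _2 or _b are one class to them, and where a whole thing is asked for, a point or a joint stands for the part that bears it (a point fixed in the world has none). Each returns a list of dicts, best first, with "conf" (0 to 1); they miss things now and then, are a little off and sometimes report something else, mostly with a low value. They report only what shows in the picture. A call takes as long as a camera call.
- env.regions_of(picture, target): "region" (400x640 bool, what is visible of it) and "rect" ([left, top, right, bottom] in pixels, round what is visible of it).
The state is a dict: "time_s": time; "qpos": joint angles; "joint_velocities": joint speeds; "effort": joint torques, N m; "tool_pos": TCP position; "tool_rot": TCP orientation; "force": force on the tool from outside, world axes, zero at the start; "wrist_torque": the same for the moment, N m; "grip_width": finger opening in m.
Only numpy, scipy, OpenCV 4.12 (cv2) and the standard library are available. Lean on these libraries where they do the work, as an engineer would, in place of code of your own. Each camera call takes 0.05 s, during which the arm holds its last target. There are 200 camera calls.

## Working session

There is one attempt and no reset: what is moved stays moved. The work goes in short steps, Python scripts to look and compute and a tool call to move; the robot and the scene stay as the last step left them, time stands still between calls to the robot, and variables do not carry over. Pictures are saved under pics/ and viewed, about 8 in all and at most 12, crops included, and the job is handed in when it is done.

Besides the shell and the picture viewer there is one more tool, called after "Emit:" as name(argument=value, ...) on one line, values as JSON. apply_moves: Moves the arm, as the interface text tells. Its arguments: {"type":"object","properties":{"targets":{"type":"array","items":{"type":"array"}},"hand":{"type":"number"},"squeeze":{"type":"number"}},"required":["targets"]}

```bash
mkdir -p pics
cat > h.py <<'E'
from cell import env
import cv2,numpy as np
def shot(n):
    p=env.read_camera(n); return p
def save(p,f,crop=None,s=1):
    im=cv2.cvtColor(p["image"],cv2.COLOR_RGB2BGR)
    if crop: l,t,r,b=crop; im=im[t:b,l:r]
    cv2.imwrite("pics/"+f,cv2.resize(im,None,fx=s,fy=s,interpolation=cv2.INTER_CUBIC))
def proj(p,X):
    c=p["camera_from_world"]@np.append(X,1); u=p["camera_matrix"]@c[:3]; return u[:2]/u[2]
def back(p,uv,z):
    K=np.linalg.inv(p["camera_matrix"]);T=np.linalg.inv(p["camera_from_world"])
    d=T[:3,:3]@K@np.array([uv[0],uv[1],1]);o=T[:3,3]
    return o+d*(z-o[2])/d[2]
E
python3 - <<'E'
from h import *
o=env.get_obs();print(o["tool_pos"],o["tool_rot"],o["time_s"],o["force"])
for n in("top","scene"):
    p=shot(n);save(p,n+"0.png",None,1.25)
    print(n,np.linalg.inv(p["camera_from_world"])[:3,3],p["camera_matrix"][0,0])
    for t in["rail","attenuator","beam_block","attenuator_tab","beam_block_tab","iris_tab","loose_driver","loose_fork"]:
        for r in env.regions_of(p,t)[:2]:
            m=r["region"];ys,xs=np.nonzero(m);print(t,round(r["conf"],2),r["rect"],xs.mean().round(1),ys.mean().round(1),len(xs))
E
```

```text
[ 0.22007636 -0.6110116   0.22145456] [-1.79889522e+02  6.50885597e-03  1.98176961e+01] 0.0 [ 0.09502531  0.69288959 -0.51003378]
top [0.42061992 0.1036726  0.91614557] 371.61715572941796
rail 0.65 [374.0, 204.5, 380.6, 233.4] 376.6 218.0 167
rail 0.62 [247.8, 210.2, 419.1, 248.3] 333.6 227.1 2180
attenuator 0.5 [315.4, 204.7, 346.9, 217.5] 331.3 211.7 162
beam_block 0.76 [300.4, 207.0, 311.5, 237.7] 305.3 220.7 163
attenuator_tab 0.66 [320.4, 205.6, 343.0, 220.9] 330.3 211.9 140
beam_block_tab 0.7 [299.9, 205.5, 307.9, 236.5] 305.5 221.0 171
iris_tab 0.51 [298.5, 209.3, 309.2, 235.3] 305.3 220.5 169
iris_tab 0.47 [370.1, 207.0, 380.1, 232.4] 376.5 217.3 157
loose_driver 0.73 [264.0, 247.9, 349.8, 261.0] 319.8 252.6 534
loose_fork 0.68 [317.6, 204.0, 343.8, 238.3] 336.3 220.7 485
loose_fork 0.56 [394.0, 239.6, 404.9, 263.7] 398.3 249.6 199
scene [ 0.21212775 -0.36683334  0.69876765] 419.38648551628523
rail 0.85 [269.7, 172.2, 391.1, 339.9] 333.5 266.5 2921
attenuator 0.66 [320.8, 204.1, 345.1, 234.7] 328.4 221.8 311
beam_block 0.79 [290.8, 197.7, 319.7, 223.4] 303.6 209.2 344
attenuator_tab 0.52 [317.1, 203.9, 342.5, 235.7] 328.3 221.9 328
beam_block_tab 0.72 [291.5, 198.5, 324.1, 220.2] 304.1 209.0 396
iris_tab 0.92 [336.4, 252.0, 367.7, 280.8] 350.8 264.5 407
loose_driver 0.72 [261.6, 205.2, 304.1, 278.9] 289.2 257.9 595
loose_fork 0.77 [316.4, 314.3, 352.1, 343.1] 334.4 327.0 476
loose_fork 0.26 [376.7, 257.1, 394.6, 272.8] 386.0 267.7 232
```

Run:
```python
from h import *
a=shot("top");save(a,"t1.png",(235,180,435,280),4)
b=shot("scene");save(b,"s1.png",(250,160,410,350),3.1)
```

```text
(no output)
```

View pics/t1.png

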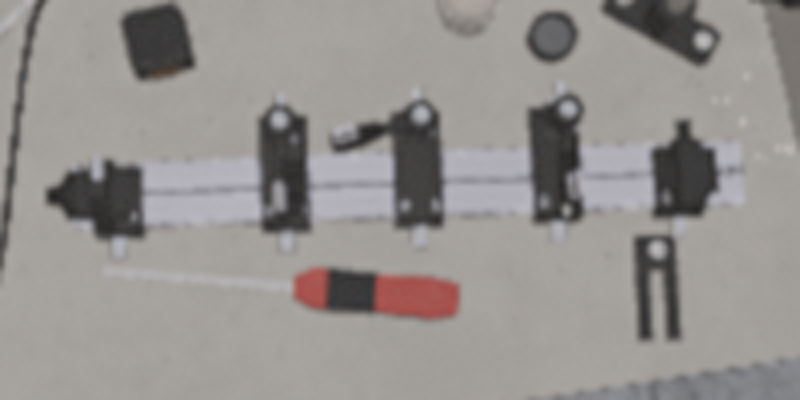

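View pics/s1.png

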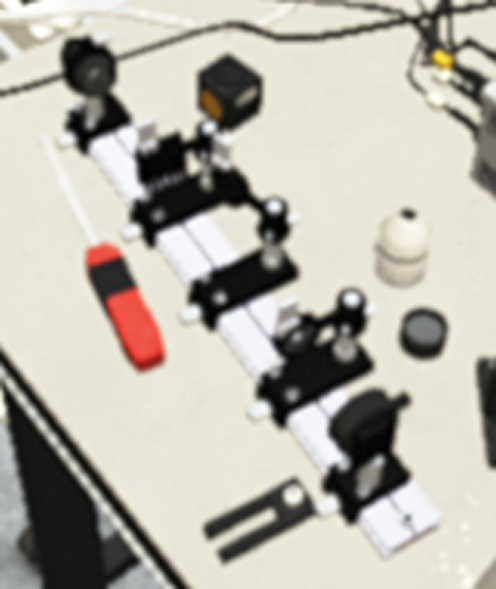

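The order from left to right is beam block (post at top px ~305,209), attenuator swung out to the left (post 340,208; tab ~321,214), then iris (post 377,207). The driver lies in front of the rail. Next I triangulate and fit the rail.

Run:
```python
from h import *
from scipy.optimize import least_squares
a=shot("top");b=shot("scene")
T={"Hb":(304.8,209.5),"Ha":(340,208.3),"Hi":(376.8,207.3),"Tb":(304.5,227.5),"Ta":(320.7,213.7),"Ti":(378.2,225)}
S={"Hb":(317.1,202.3),"Ha":(337.7,227.1),"Hi":(362.9,256.1),"Tb":(297.4,202.9),"Ta":(321,208.4),"Ti":(342.6,261.6)}
for k in T:
    r=least_squares(lambda X:np.r_[proj(a,X)-T[k],proj(b,X)-S[k]],[.5,.1,.1]);print(k,r.x.round(4),r.fun.round(1))
# rigid fit
def model(v):
    x,y,yaw,yb,ya,yi,q,zp=v
    R=lambda px,py,z:np.array([x+np.cos(yaw)*px-np.sin(yaw)*py,y+np.sin(yaw)*px+np.cos(yaw)*py,z])
    d={}
    for k,h in(("b",yb),("a",ya),("i",yi)):
        d["H"+k]=R(0,h,zp);qq=q if k=="a" else 0
        d["T"+k]=R(-.046*np.cos(qq),h+.046*np.sin(qq),.103)
    return d
def res(v):
    d=model(v);return np.concatenate([np.r_[proj(a,d[k])-T[k],proj(b,d[k])-S[k]] for k in d]+[[v[1]*1e3-r0]])
r0=80
r=least_squares(res,[.5,.08,0,.085,0,-.085,1.4,.115],x_scale=.01)
print(r.x.round(4),np.degrees(r.x[[2,6]]));print(r.fun.round(1))
for k,v in model(r.x).items():print(k,v.round(4))
x,y,yaw=r.x[:3]
for im,n,cr,s in((a,"t2.png",(265,190,395,255),6),(b,"s2.png",(270,170,380,290),5)):
    save(im,n,cr,s);g=cv2.imread("pics/"+n)
    for k,v in model(r.x).items():
        u=(proj(im,v)-cr[:2])*s;cv2.circle(g,tuple(int(i) for i in u),4,(0,0,255),1)
    cv2.imwrite("pics/"+n,g)
```

```text
Hb [0.5785 0.1174 0.0766] [-0.   0.1  0.1 -0. ]
Ha [0.5682 0.0374 0.0787] [-0.1  0.2  0.2 -0. ]
Hi [ 0.558  -0.0464  0.0813] [ 0.1 -0.3 -0.2  0.1]
Tb [0.5342 0.1238 0.0975] [-0.1  0.3  0.3 -0.1]
Ta [0.5606 0.0828 0.0983] [ 0.1 -0.4 -0.4  0.1]
Ti [ 0.5155 -0.0395  0.0927] [-0.   0.1  0.  -0. ]
[ 0.5735  0.08   -0.1182  0.0368 -0.0435 -0.1274  1.2501  0.0793] [-6.77386479 71.62602766]
[ 0.3  0.1  0.1 -0.5  0.8  0.7 -0.2 -1.   0.2  0.   0.5 -0.1  0.7 -0.2
 -0.7 -0.9  0.  -0.3 -0.1  0.7  1.6  0.5 -0.3 -2.2  0. ]
Hb [0.5778 0.1165 0.0793]
Tb [0.5322 0.1219 0.103 ]
Ha [0.5684 0.0368 0.0793]
Ta [0.5591 0.0818 0.103 ]
Hi [ 0.5585 -0.0465  0.0793]
Ti [ 0.5128 -0.0411  0.103 ]
```

View pics/t2.png

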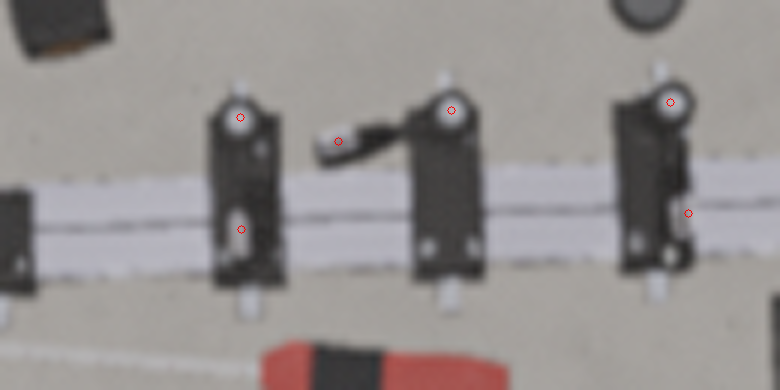

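View pics/s2.png

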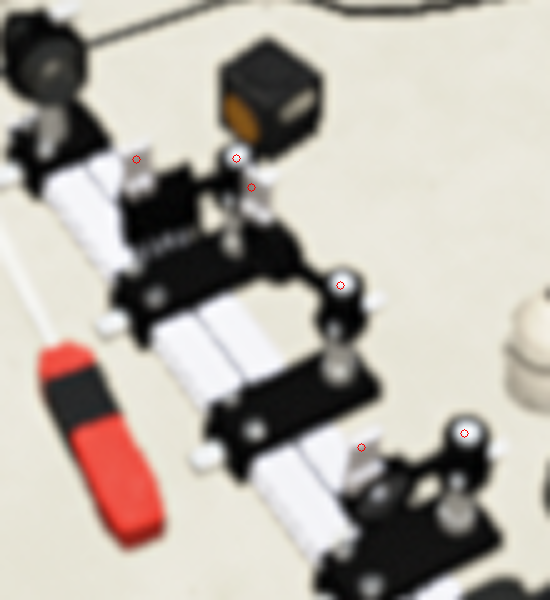

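Overlaid points sit well on the posts (tops ≈80 mm) and tabs. The attenuator is at q≈73°. I'll check the whole top view for the microscope before the transit.

View pics/top0.png

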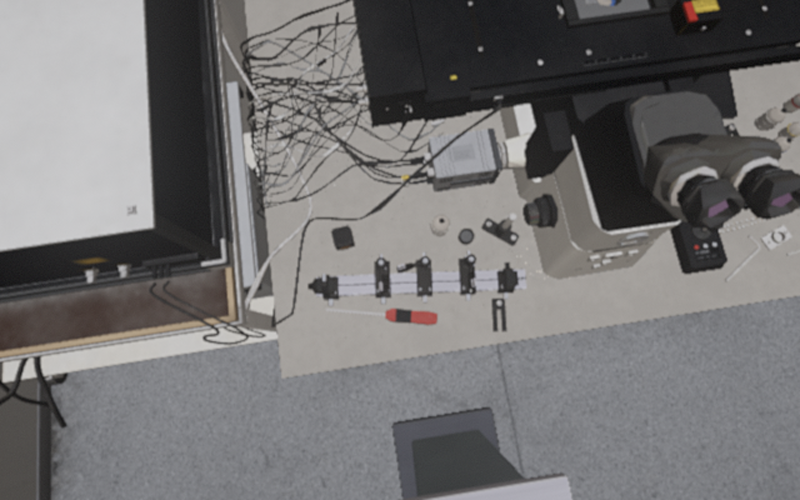

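View pics/scene0.png

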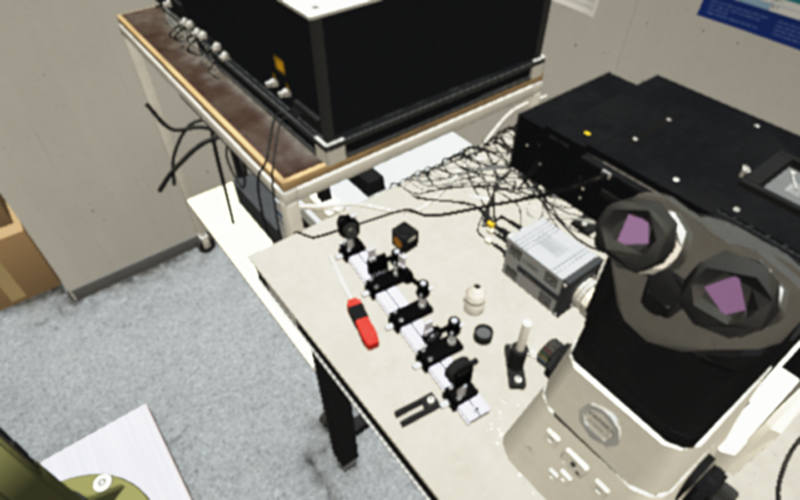

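Run:
```python
from h import *
a=shot("top");b=shot("scene")
for n,uv,zs in(("base corner",(555,278),(0,.05,.1)),("base right",(625,268),(0,.05,.1)),("topfront",(590,232),(.15,.25,.35)),("topfront r",(690,220),(.15,.25,.35)),("eyeL",(712,225),(.3,.4,.5)),("eyeR",(775,215),(.3,.4,.5))):
    for z in zs: 
        w=back(a,np.array(uv)/1.25,z);print(n,w.round(3),(proj(b,w)*1.25).round(0))
```

```text
base corner [ 0.508 -0.218  0.   ] [506. 456.]
base corner [ 0.503 -0.201  0.05 ] [499. 432.]
base corner [ 0.498 -0.183  0.1  ] [492. 405.]
base right [ 0.506 -0.36   0.   ] [590. 550.]
base right [ 0.501 -0.335  0.05 ] [581. 520.]
base right [ 0.496 -0.309  0.1  ] [571. 489.]
topfront [ 0.561 -0.241  0.15 ] [571. 390.]
topfront [ 0.543 -0.196  0.25 ] [548. 321.]
topfront [ 0.524 -0.151  0.35 ] [521. 237.]
topfront r [ 0.555 -0.414  0.15 ] [707. 519.]
topfront r [ 0.538 -0.346  0.25 ] [673. 431.]
topfront r [ 0.52  -0.279  0.35 ] [632. 325.]
eyeL [ 0.517 -0.34   0.3  ] [674. 411.]
eyeL [ 0.502 -0.268  0.4  ] [626. 288.]
eyeL [ 0.486 -0.196  0.5  ] [567. 138.]
eyeR [ 0.518 -0.429  0.3  ] [785. 501.]
eyeR [ 0.502 -0.343  0.4  ] [721. 355.]
eyeR [ 0.486 -0.256  0.5  ] [644. 182.]
```

Emit:
apply_moves(targets=[[[20, 44, 0], [0, 0, -0.02]], [[40, 88, 0], [0, 0, -0.04]], [[60, 132, 0], [0, 0, -0.06]], [[80, 176, 0], [0, 0, -0.08]], [[100, 220, 0], [0, 0, -0.1]], [[120, 264, 0], [0, 0, -0.13]], [[140, 308, 0], [0, 0, -0.15]], [[160, 352, 0], [0, 0, -0.17]]], hand=0, squeeze=10)

```text
time_s: 2.0
tool_pos: [0.3808, -0.2577, 0.2229]
tool_rot: [179.9, -0.0, 10.0]
force: [1.9, -0.7, 0.3]
grip_width: 0.031
```

Emit:
apply_moves(targets=[[[10, 44, 0], [0, 0, 0]], [[20, 88, 0], [0, 0, 0]], [[46, 125, 0], [0, 0, 0]], [[72, 161, 0], [0, 0, 0]], [[98, 198, 0], [0, 0, 0]], [[124, 234, 0], [0, 0, 0]], [[150, 271, 0], [0, 0, 0]], [[176, 308, 0], [0, 0, 0]]])

```text
time_s: 2.8
tool_pos: [0.5573, 0.0497, 0.223]
tool_rot: [180.0, -0.1, 10.0]
force: [0.3, -0.3, 0.6]
grip_width: 0.0004
```

Emit:
apply_moves(targets=[[[26, 37, 0], [0, 0, 0]], [[26, 37, -40], [0, 0, 0]], [[26, 37, -80], [0, 0, 0]], [[26, 37, -95], [0, 0, 0]], [[26, 37, -95], [0, 0, 0]]])

```text
time_s: 3.3
tool_pos: [0.5806, 0.0848, 0.1254]
tool_rot: [-180.0, 0.3, 10.1]
force: [-0.1, 0.2, 0.2]
grip_width: 0.0005
```

Run:
```python
from h import *
b=shot("scene");o=env.get_obs();print(o["tool_pos"],o["force"]);t=o["tool_pos"]
cr=(270,150,400,290);s=4.5;save(b,"s3.png",cr,s);g=cv2.imread("pics/s3.png")
u=(proj(b,t)-cr[:2])*s;cv2.circle(g,tuple(int(i) for i in u),4,(0,0,255),1);cv2.imwrite("pics/s3.png",g)
```

```text
[0.58215998 0.08508082 0.12764273] [-0.7963087  -0.4439934   1.24962612]
```

View pics/s3.png

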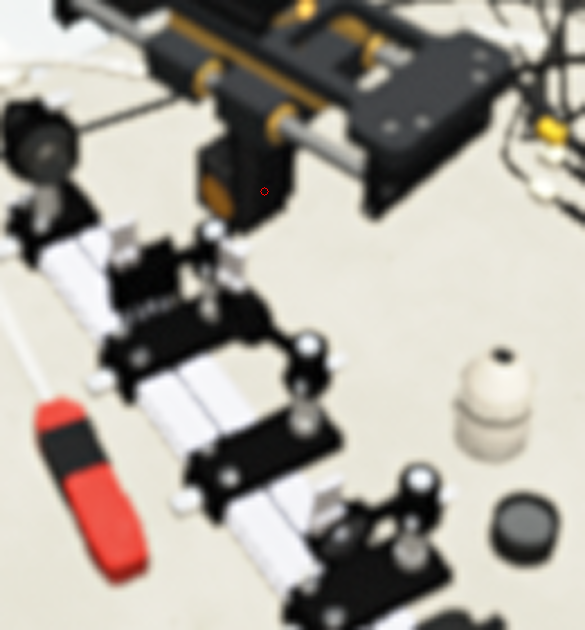

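```bash
cat >> h.py <<'E'
def way(hinge,q,side,g,ref,yawref,yawr=-6.8):
    q=np.radians(q);c,s=np.cos(np.radians(yawr)),np.sin(np.radians(yawr));R=np.array([[c,-s],[s,c]])
    p=np.array(hinge)+R@(.046*np.array([-np.cos(q),np.sin(q)])+side*(.011+g)*np.array([np.sin(q),np.cos(q)]))
    return ((p-ref)*1e3).round(1),np.radians(90+yawr-np.degrees(q)-yawref).round(3)
E
python3 - <<'E'
from h import *
for q,g in((73,.012),(73,.006),(73,.0))+tuple((q,0) for q in range(68,-6,-5)):
    print(q,g,*way((.5684,.0368),q,1,g,(.582,.085),10))
E
```

```text
73 0.012 [0.9 1.1] 0.003
73 0.006 [-5.   0.1] 0.003
73 0.0 [-10.9  -1. ] 0.003
68 0 [-15.   -0.9] 0.091
63 0 [-19.2  -1.2] 0.178
58 0 [-23.2  -1.9] 0.265
53 0 [-27.2  -2.9] 0.353
48 0 [-31.1  -4.3] 0.44
43 0 [-34.9  -6. ] 0.527
38 0 [-38.5  -8. ] 0.614
33 0 [-41.9 -10.3] 0.702
28 0 [-45.1 -12.9] 0.789
23 0 [-48.1 -15.8] 0.876
18 0 [-50.7 -18.9] 0.963
13 0 [-53.2 -22.3] 1.051
8 0 [-55.3 -25.8] 1.138
3 0 [-57.1 -29.5] 1.225
-2 0 [-58.5 -33.4] 1.312
```

Emit:
apply_moves(targets=[[[0, 0, -15], [0, 0, 0]], [[0, 0, -31], [0, 0, 0]], [[0, 0, -31], [0, 0, 0]]])

```text
time_s: 3.65
tool_pos: [0.5809, 0.0847, 0.0946]
tool_rot: [180.0, 0.2, 10.0]
force: [-0.9, -0.2, 0.3]
grip_width: 0.0002
```

Emit:
apply_moves(targets=[[[-5, 0, 0], [0, 0, 0]], [[-9, 0, 0], [0, 0, 0]], [[-13, -1, 0], [0, 0, 0.05]], [[-17, -1, 0], [0, 0, 0.13]], [[-21, -1.5, 0], [0, 0, 0.22]], [[-25, -2.4, 0], [0, 0, 0.31]], [[-29, -3.6, 0], [0, 0, 0.39]], [[-31, -4.3, 0], [0, 0, 0.44]]])

```text
time_s: 4.45
tool_pos: [0.5516, 0.0817, 0.0975]
tool_rot: [179.9, -0.1, 35.5]
force: [0.5, 1.4, -0.7]
grip_width: 0.0008
```

Run:
```python
from h import *
b=shot("scene");o=env.get_obs();print(o["tool_pos"],o["force"]);t=o["tool_pos"]
cr=(270,160,390,280);s=5;save(b,"s4.png",cr,s)
```

```text
[0.55133604 0.08152215 0.09742343] [ 0.62653622  0.80470486 -0.20939156]
```

View pics/s4.png

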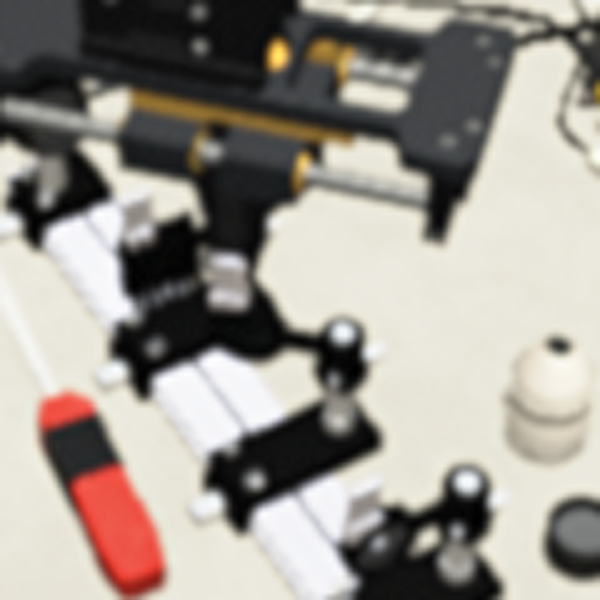

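The tab at (228,280) is turning ahead of the fingertips, with about 1 N on the tool. I'll continue.

Emit:
apply_moves(targets=[[[-3.8, -1.7, 0], [0, 0, 0.087]], [[-7.4, -3.7, 0], [0, 0, 0.174]], [[-10.8, -6, 0], [0, 0, 0.262]], [[-14, -8.6, 0], [0, 0, 0.349]], [[-17, -11.5, 0], [0, 0, 0.436]], [[-19.7, -14.6, 0], [0, 0, 0.523]], [[-22.2, -18, 0], [0, 0, 0.611]], [[-23, -19.5, 0], [0, 0, 0.65]]])

```text
time_s: 5.3
tool_pos: [0.5285, 0.062, 0.0974]
tool_rot: [179.9, -0.0, 72.6]
force: [0.5, 2.0, 0.1]
grip_width: 0.0004
```

Emit:
apply_moves(targets=[[[-1, -2, 0], [0, 0, 0.05]], [[-2, -4, 0], [0, 0, 0.1]], [[-3.1, -5.7, 0], [0, 0, 0.15]], [[-3.6, -7, 0], [0, 0, 0.185]]])

```text
time_s: 5.7
tool_pos: [0.5249, 0.0553, 0.0973]
tool_rot: [179.9, -0.0, 83.2]
force: [-0.7, 1.0, 0.4]
grip_width: 0.0005
```

Emit:
apply_moves(targets=[[[-0.1, -1, 0], [0, 0, 0]], [[-0.2, -2, 0], [0, 0, 0]], [[-0.2, -2, 0], [0, 0, 0]]])

```text
time_s: 6.0
tool_pos: [0.5249, 0.0552, 0.0973]
tool_rot: [179.9, -0.2, 83.1]
force: [-0.7, 4.8, 2.1]
grip_width: 0.0007
```

Emit:
apply_moves(targets=[[[-0.1, -1, 0], [0, 0, 0]], [[-0.2, -2, 0], [0, 0, 0]], [[-0.2, -2, 0], [0, 0, 0]]])

```text
time_s: 6.3
tool_pos: [0.5248, 0.055, 0.0974]
tool_rot: [179.9, -0.3, 83.2]
force: [-0.2, 8.8, -0.3]
grip_width: 0.0005
```

Run:
```python
from h import *
b=shot("scene");o=env.get_obs();print(o["tool_pos"],o["force"],o["wrist_torque"])
cr=(270,160,390,280);s=5;save(b,"s5.png",cr,s)
```

```text
[0.52486698 0.05503411 0.0974263 ] [0.89952532 8.3746832  0.292837  ] [ 1.97486908 -0.24064467 -0.0053752 ]
```

View pics/s5.png

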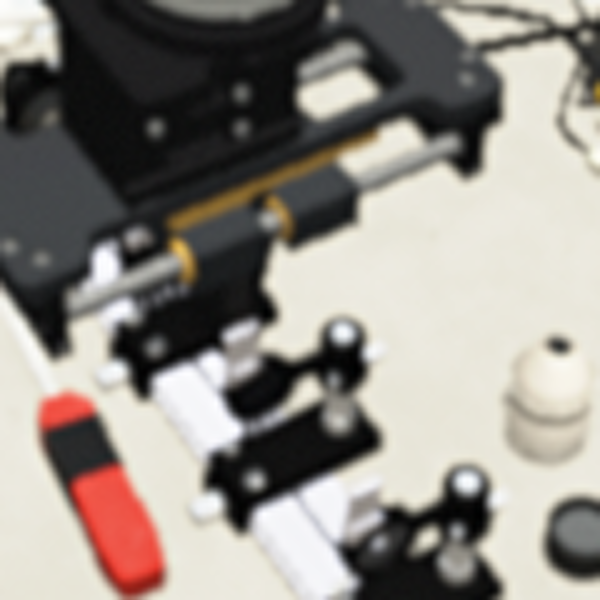

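Emit:
apply_moves(targets=[[[0.5, 5, 0], [0, 0, 0]], [[1.5, 15, 0], [0, 0, 0]], [[3, 30, 0], [0, 0, 0]], [[4.5, 43, 0], [0, 0, 0]], [[4.5, 43, 0], [0, 0, 0]]])

```text
time_s: 6.85
tool_pos: [0.5287, 0.096, 0.0968]
tool_rot: [180.0, -0.0, 83.3]
force: [-0.1, 0.1, 0.0]
grip_width: 0.0004
```

Run:
```python
from h import *
b=shot("scene");o=env.get_obs();print(o["tool_pos"],o["tool_rot"],o["force"])
cr=(310,205,390,285);s=7;save(b,"s6.png",cr,s);g=cv2.imread("pics/s6.png")
c,si=np.cos(np.radians(-6.8)),np.sin(np.radians(-6.8));R=np.array([[c,-si],[si,c]])
for h,col in(((.5684,.0368),(0,0,255)),((.5585,-.0465),(255,0,0))):
    for q in(0,5,10):
        for z in(.091,.110):
            t=np.array(h)+.046*R@[-np.cos(np.radians(q)),np.sin(np.radians(q))]
            u=(proj(b,[*t,z])-cr[:2])*s;cv2.circle(g,tuple(int(i) for i in u),2,col,-1)
    u=(proj(b,[*h,.08])-cr[:2])*s;cv2.circle(g,tuple(int(i) for i in u),3,col,-1)
cv2.imwrite("pics/s6.png",g)
for q in(0,0)+tuple(range(0,96,6)): print(q,*way((.5778,.1165),q,-1,0,(.5285,.0932),83.1))
```

```text
[0.52867043 0.09459581 0.09656453] [-1.79996042e+02  8.70225316e-03  8.32383254e+01] [0.36659623 0.07311583 1.11149841]
0 [ 2.3 17.8] 0.002
0 [ 2.3 17.8] 0.002
0 [ 2.3 17.8] 0.002
6 [ 2.  22.8] -0.103
12 [ 2.2 27.7] -0.208
18 [ 2.9 32.6] -0.312
24 [ 4.2 37.4] -0.417
30 [ 5.9 42. ] -0.522
36 [ 8.1 46.5] -0.627
42 [10.7 50.7] -0.731
48 [13.8 54.5] -0.836
54 [17.3 58.1] -0.941
60 [21.1 61.2] -1.045
66 [25.2 64. ] -1.15
72 [29.6 66.3] -1.255
78 [34.2 68.1] -1.36
84 [38.9 69.4] -1.464
90 [43.8 70.3] -1.569
```

View pics/s6.png

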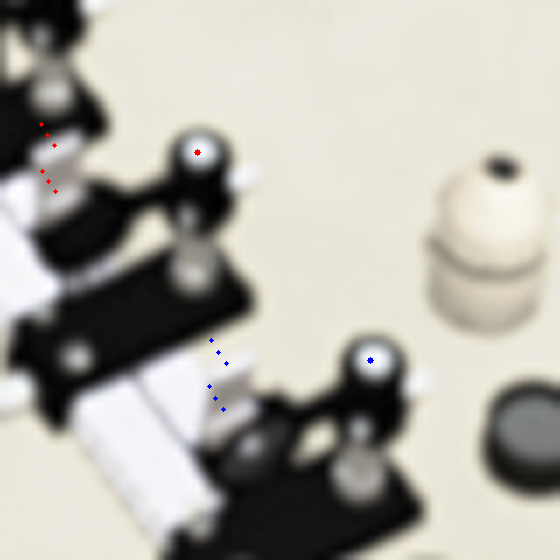

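The attenuator is square: its post-to-tab vector matches the iris's to within about 1°, and it resisted 8.8 N without moving. Next is the beam block.

Emit:
apply_moves(targets=[[[1, 6, 0], [0, 0, 0]], [[2, 11, 0], [0, 0, 0]], [[2.3, 15, 0], [0, 0, 0]], [[2.2, 19, 0], [0, 0, -0.02]], [[2, 22.8, 0], [0, 0, -0.1]], [[2.2, 27.7, 0], [0, 0, -0.208]], [[2.9, 32.6, 0], [0, 0, -0.312]], [[4.2, 37.4, 0], [0, 0, -0.417]]])

```text
time_s: 7.7
tool_pos: [0.5325, 0.1308, 0.0964]
tool_rot: [-180.0, 0.1, 58.9]
force: [-0.9, 0.1, 1.5]
grip_width: 0.0003
```

Emit:
apply_moves(targets=[[[1.7, 4.6, 0], [0, 0, -0.105]], [[3.9, 9.1, 0], [0, 0, -0.21]], [[6.5, 13.3, 0], [0, 0, -0.314]], [[9.6, 17.1, 0], [0, 0, -0.419]], [[13.1, 20.7, 0], [0, 0, -0.524]], [[16.9, 23.8, 0], [0, 0, -0.628]], [[21, 26.6, 0], [0, 0, -0.733]], [[23, 27.7, 0], [0, 0, -0.785]]])

```text
time_s: 8.5
tool_pos: [0.5554, 0.1594, 0.0963]
tool_rot: [-180.0, 0.1, 14.0]
force: [-1.8, 0.1, 0.1]
grip_width: 0.0005
```

Run:
```python
from h import *
b=shot("scene");o=env.get_obs();print(o["tool_pos"],o["tool_rot"],o["force"])
save(b,"s7.png",(270,160,390,280),5)
```

```text
[0.55568325 0.1594624  0.09638103] [-1.79975551e+02  5.77935681e-02  1.39987077e+01] [-1.12834052  0.67732897 -0.13194818]
```

View pics/s7.png

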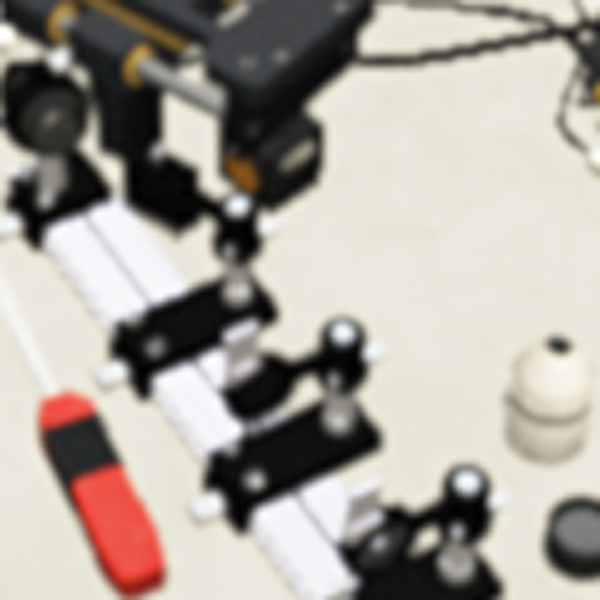

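The block at (165,190) is swinging out ahead of the fingers, and the attenuator is still square. I'll continue to the stop.

Emit:
apply_moves(targets=[[[2.4, 1.2, 0], [0, 0, -0.053]], [[4.7, 2.2, 0], [0, 0, -0.105]], [[7, 3, 0], [0, 0, -0.158]], [[9.4, 3.7, 0], [0, 0, -0.21]], [[11.7, 4.3, 0], [0, 0, -0.262]], [[13.5, 4.6, 0], [0, 0, -0.3]], [[13.5, 4.6, 0], [0, 0, -0.3]]])

```text
time_s: 9.25
tool_pos: [0.5691, 0.1638, 0.0964]
tool_rot: [-180.0, 0.1, -2.9]
force: [-0.4, 0.3, -0.4]
grip_width: 0.0002
```

Emit:
apply_moves(targets=[[[1, 0, 0], [0, 0, -0.03]], [[2, 0, 0], [0, 0, -0.06]], [[3, 0, 0], [0, 0, -0.066]], [[3, 0, 0], [0, 0, -0.066]]])

```text
time_s: 9.65
tool_pos: [0.5716, 0.1635, 0.0965]
tool_rot: [180.0, 0.1, -6.7]
force: [-4.7, 0.8, 1.3]
grip_width: 0.0006
```

Emit:
apply_moves(targets=[[[1, -0.1, 0], [0, 0, 0]], [[2, -0.2, 0], [0, 0, 0]], [[2, -0.2, 0], [0, 0, 0]]])

```text
time_s: 9.95
tool_pos: [0.5718, 0.1635, 0.0964]
tool_rot: [179.9, 0.3, -6.7]
force: [-9.3, 0.2, 6.3]
grip_width: 0.0003
```

Blocked again at 9 N without motion, so it is at the stop. Withdrawing.

Emit:
apply_moves(targets=[[[-5, 0, 0], [0, 0, 0]], [[-20, 2, 0], [0, 0, 0]], [[-20, 2, 40], [0, 0, 0]], [[-20, 2, 85], [0, 0, 0]], [[-35, 2, 130], [0, 0, 0]], [[-70, 0, 150], [0, 0, 0]], [[-110, 0, 160], [0, 0, 0]], [[-110, 0, 160], [0, 0, 0]]])

```text
time_s: 10.75
tool_pos: [0.4628, 0.164, 0.2595]
tool_rot: [179.9, -0.4, -6.6]
force: [0.5, 0.3, -0.6]
grip_width: 0.0008
```

Run:
```python
from h import *
b=shot("scene");a=shot("top");o=env.get_obs();print(o["tool_pos"],o["force"],o["time_s"])
save(b,"s8.png",(270,160,390,290),4.5);save(a,"t8.png",(240,190,400,260),4.5)
x=cv2.imread("pics/s8.png");y=cv2.imread("pics/t8.png")
w=max(x.shape[1],y.shape[1]);pad=lambda i:cv2.copyMakeBorder(i,0,0,0,w-i.shape[1],0)
v=np.vstack([pad(x),pad(y)]);k=min(800/v.shape[1],600/v.shape[0]);
cv2.imwrite("pics/c8.png",x);print(x.shape,y.shape)
```

```text
[0.46541897 0.16244247 0.2576247 ] [ 0.24093373  0.63501862 -0.22156154] 10.85
(585, 540, 3) (315, 720, 3)
```

View pics/s8.png

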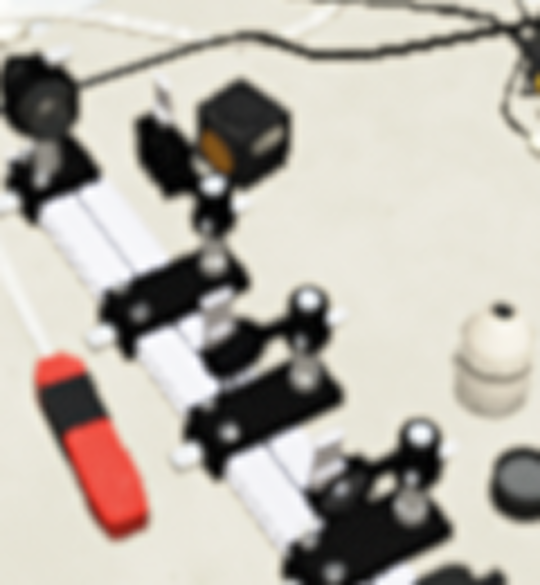

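```bash
python3 -c "
from cell import env
print(env.sign_off())"
```

```text
the job is handed in; nothing more can be done
None
```

The attenuator is in the beam and the beam block is out of it, done in that order. The job was handed in at about 11 s, with the arm withdrawn clear above the bench.

- **Attenuator:** I pushed its tab with the shut fingertips until it stopped moving, where it held against about 9 N. In the picture it is square across the beam, within about 1° of the iris.
- **Beam block:** I then pushed its tab out until it also held against about 9 N. That was within 1 mm of where the model put the outer stop. The last scene picture shows it parallel to the rail.
- **Everything else:** That picture shows the iris, loose cube, objective, lens tube and hex driver where they were. The clamping fork and post holder were outside the crop, but the fingers worked only around the two mounts. The force read near zero after the withdrawal.

- **Failed check:** the final top-camera picture could not be viewed because the 12-picture limit was reached, so the last check rests on the scene camera and the forces alone.
- **Disagreement:** at its stop, the attenuator push ended about 2 mm short of the model's position. I put this down to hinge-position and calibration error.

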